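# Find the parts case that rattles and present it

### The job

A steel ball has come loose inside one of the three sealed parts cases: working from the left case to the right one (as the robot sees it), lift each clear of the bench, shake it briskly back and forth in the air to feel whether it rattles, and put the quiet ones back where they stood, lid up. Then present the one that rattles: finish while holding it in the gripper, still and level, about 15 cm above the middle of the aluminium plate, without letting go. Leave the bottle, the spool and the screwdriver alone.

Things in the scene. Friction and masses are not known exactly. Their poses are not given: they have to be found in the camera images.
- case_left: The leftmost (largest y) of three like closed cases: grey plastic, dark lid, steel latch on either end, 150 mm long (its x), 62 wide (its y), 54 high (latches and seam stand out 2 mm), lid up on the bench, long side pointing away from the robot within 30 degrees. Origin: centre of its underside, z up. With what is packed tight in it, each weighs 0.21 to 0.45 kg, differing from case to case.
- case_middle: The middle case, built as case_left. In exactly one of the three (any of them) there is besides a loose steel ball, 36 mm, 0.19 kg, rolling freely in a hollow of 142 x 54 x 43 mm: 106 mm lengthwise, 18 mm across. It knocks on the ends and its weight runs from end to end when the case is shaken or tipped; in the other two nothing moves.
- case_right: The rightmost one (smallest y) of the three cases, built as case_left.
- plate_top (a point): Centre of the top of a bare aluminium plate fixed flat on the bench beyond the cases, 110 x 110 mm, 4 mm thick: the place above which the case is presented.
- flux_bottle: White plastic bottle standing at the back left, 40 mm across, 90 mm high, origin at the centre of its underside. Bystander.
- spool: Grey spool with a hole through it, standing on its flange at the back right, 60 mm across, 36 mm high, origin at the centre of its underside. Bystander.
- driver: Screwdriver, 170 mm long, lying across the bench beyond the plate. Bystander.
Not all that is in view belongs to the job. Leave any purple look-alike of the case_left alone. Leave any red look-alike of the case_middle alone.

How it is judged:
By the outcome, as a careful person would: the job done as asked, in the order asked, and still so for the second after the job is handed in, while the arm keeps its last pose, push and grip.
It also fails if it takes over 72 s, if anything falls off the work surface, if the arm or the gripper's body presses on something with over 40 N, if the wrist force passes 120 N, or if a joint passes its speed limit or range.

### The arm

A 7-joint arm with a two-finger parallel gripper is mounted at the origin on the work surface. World frame = base frame: x ahead of the robot, y to its left, z up, the work surface at z = 0. Lengths are in m, angles in rad, forces in N, time in s.
With the tool pointing down it reaches from about 0.425 to 0.925 m from the base axis. Payload 6.8 kg.
Tool frame: the origin (TCP) lies at the very end of the fingers, on their centre line; the grasp point (between the pads) lies 19 mm behind it; y points along the fingers, x is the direction in which the jaws open and shut, and the axes are right-handed (so a half turn about y gives the same grasp; the last joint's range is limited). The gripper opens to 85 mm and grips with 20 to 120 N. Pads are 22 mm wide; open, the fingers measure 114 mm over their backs; the gripper's body (76 mm by 85 mm) begins 54 mm behind the grasp point. The pads swing forward as they close: fully open they stand 13 mm farther back than shut.
Start: joints at [1.233, 0.477, 0.022, 1.555, -0.011, 1.109, -0.083], TCP at [0.154, -0.657, 0.209] pointing down, gripper open.
Joint ranges: [-2.96, 2.96], [-0.34, 2.1], [-1.41, 1.46], [0.24, 2.44], [-1.37, 4.51], [0.17, 1.92], [-2.96, 2.96]. Speed limits (rad/s): [2.39, 2.39, 3.14, 3.14, 3.14, 3.14, 3.14].

### API

Orientations are given as a unit quaternion [w, x, y, z].
In Python, from station import bot, optics gives the robot as it stands. The module is installed in compiled form; this text tells all that it offers.
- The arm moves only by the shell command python3 -m handwheel 'ROWS' [FORCE]. ROWS is text: rows parted by semicolons, each of 5 numbers parted by spaces: the opening, from -1 (shut) to 1 (fully open), then the shift along the tool's x, y, z in m, then the turn about the tool's y in degrees. A call has exactly 10 rows; each row shifts and turns the commanded pose from where the row before left it, along the tool's axes as they then stand; what a row does not reach is not made up. A row lasts 1/12 s, in which the tool goes at most 41.7 mm and 7.16 degrees, less where a joint would pass 70% of its speed; a pose out of reach is approached as far as the arm can. A call with a gripper value outside its range is refused whole. The fingers move at their own pace and stop on an object; FORCE is the grip in N (left out, the last holds). Time passes only in rows, so rows that do not move let the fingers close, or fill a call up. It gives the time, the measured TCP pose, the force and the opening at its end, in the units of the state.
- bot.get_obs(): the state, without advancing time (a new reading comes with each control period).
- optics.read_camera(name): name is "scene" or "top" or "wrist"; returns a dict with "frame" (420x560x3 uint8, red, green, blue), "depth" (420x560 float32, m along the optical axis (not along the pixel's ray), 0 where there is no reading), "mtx" (3x3 intrinsics, pixels), "rvec" (rotation vector, rad) and "tvec" (3), from world to camera coordinates, as OpenCV has them. Camera axes: x right, y down, z forward; pixel columns grow to the right and rows downward; lengths in m; the calibration is good to about 2 mm. A picture is of the moment at which its call begins.
- bot.hand_in(): hands the job in, once; it reports no verdict.
The state is a dict: "t": time; "q": joint angles; "joint_vel": joint speeds; "joint_torque": joint torques, N m; "eef_pos": TCP position; "tool_rot": TCP orientation; "contact_force": force on the tool from outside, world axes, zero at the start; "torque": the same for the moment, N m; "gripper_width": opening from 0.0 (shut) to 1.0 (fully open).
Only numpy, scipy, OpenCV 4.12 (cv2) and the standard library are available. Lean on these libraries where they do the work, as an engineer would, in place of code of your own. Each camera call takes 0.05 s, during which the arm holds its last target. There are 200 camera calls.

## Working session

There is one attempt and no reset: what is moved stays moved. The work goes in short steps, Python scripts to look and compute and a shell command to move; the robot and the scene stay as the last step left them, time stands still between calls to the robot, and variables do not carry over. Pictures are saved under pics/ and viewed, and the job is handed in when it is done.

```bash
mkdir -p pics
cat > h.py <<'E'
import numpy as np, cv2
from station import bot, optics
def cam(n, save=None):
    c=optics.read_camera(n)
    if save: cv2.imwrite('pics/'+save, cv2.cvtColor(c['frame'],cv2.COLOR_RGB2BGR))
    R,_=cv2.Rodrigues(np.array(c['rvec'],float)); t=np.array(c['tvec'],float).ravel(); K=np.array(c['mtx'])
    d=c['depth']; v,u=np.mgrid[:420,:560]
    p=np.stack([(u-K[0,2])/K[0,0]*d,(v-K[1,2])/K[1,1]*d,d],-1)
    w=(p-t)@R; w[d==0]=np.nan
    return c['frame'],w
E
python3 - <<'E'
from h import *
for n in('scene','top'):
    f,w=cam(n,n+'1.png'); np.save(n,w); np.save(n+'f',f)
o=bot.get_obs()
print({k:np.round(o[k],3) for k in o})
from scipy.spatial.transform import Rotation as R
q=o['tool_rot'];print(R.from_quat([q[1],q[2],q[3],q[0]]).as_matrix().round(3))
E
```

```text
{'t': np.float64(0.1), 'q': array([ 1.233,  0.478,  0.022,  1.556, -0.012,  1.109, -0.083]), 'joint_vel': array([-0.001, -0.002,  0.   , -0.004, -0.002,  0.001, -0.   ]), 'joint_torque': array([ 3.0000e-03, -5.9776e+01,  1.6130e+00, -2.8196e+01,  1.3000e-02,
        5.0000e-03,  0.0000e+00]), 'eef_pos': array([ 0.154, -0.657,  0.208]), 'tool_rot': array([ 0.554, -0.554,  0.44 , -0.439]), 'contact_force': array([ 0.429, -0.681, -0.288]), 'torque': array([0.011, 0.036, 0.018]), 'gripper_width': np.float64(1.002)}
[[ 0.228 -0.     0.974]
 [-0.974  0.002  0.228]
 [-0.002 -1.    -0.   ]]
```

View pics/scene1.png

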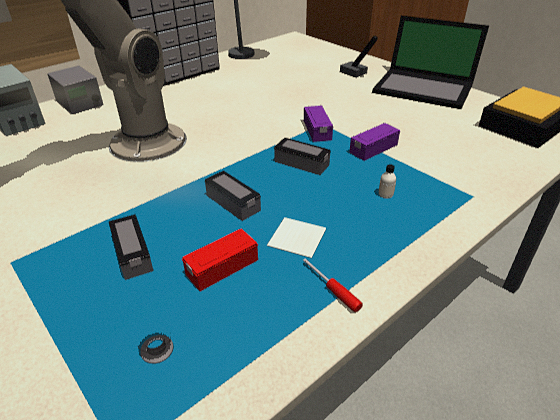

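View pics/top1.png

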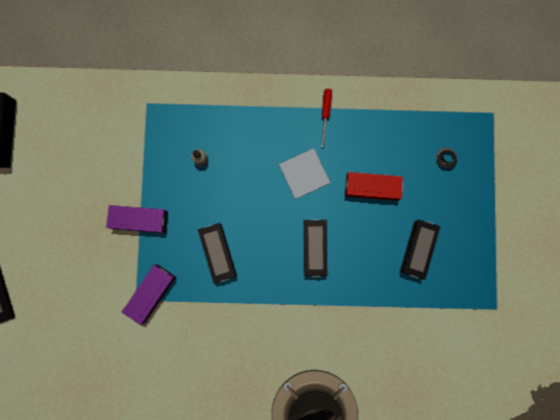

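The top view shows the cases at pixels (217,253), (316,248) and (421,250), and the plate at (304,173). There is a red decoy at (374,187) and purple ones at left. Next I measure them.

Run:
```python
from h import *
w=np.load('top.npy')
for n,(u,v) in dict(left=(217,253),mid=(316,248),right=(421,250),red=(374,187),pur1=(137,219),pur2=(149,295)).items():
    s=w[v-42:v+43,u-42:u+43].reshape(-1,3); s=s[(s[:,2]>.046)&(s[:,2]<.075)]
    m=np.median(s,0); s=s[np.linalg.norm(s[:,:2]-m[:2],axis=1)<.1]
    r=cv2.minAreaRect((s[:,:2]*1000).astype(np.float32))
    P=cv2.boxPoints(r); e=P[1]-P[0]; e2=P[2]-P[1]; L=e if np.hypot(*e)>np.hypot(*e2) else e2
    L=L if L[0]>0 else -L
    print(n,np.round(r[0]),np.round(r[1]),'yaw',round(np.degrees(np.arctan2(L[1],L[0])),1),'z',m[2].round(4))
for n,(u,v) in dict(plate=(304,173),bottle=(200,158),spool=(440,159)).items():
    print(n,w[v-2:v+3,u-2:u+3].reshape(-1,3).mean(0).round(3))
f=np.load('topf.npy'); m=((f.min(2)>120)).astype(np.uint8); m[:,:270]=0;m[:,340:]=0;m[:140]=0;m[205:]=0
ys,xs=np.nonzero(m);print(len(xs),np.nanmean(w[ys,xs],0))
```

```text
left [427. 275.] [153.  63.] yaw 18.9 z 0.0542
mid [449.   9.] [151.  63.] yaw 1.4 z 0.0543
right [ 450. -278.] [ 65. 154.] yaw -15.6 z 0.0547
red [ 621. -149.] [154.  64.] yaw 87.1 z 0.0544
pur1 [513. 499.] [155.  63.] yaw 87.0 z 0.0541
pur2 [311. 455.] [ 64. 154.] yaw -31.8 z 0.0539
plate [0.657 0.041 0.005]
bottle [0.681 0.327 0.065]
spool [ 0.707 -0.343  0.01 ]
1414 [0.65720491 0.04112328 0.00405721]
```

Sizes, heights and reach all agree with the given data. The tool's z axis already runs roughly along the cases, so I'll swing around to above the left case.

```bash
cat >> h.py <<'E'
from scipy.spatial.transform import Rotation as Rot
def go(x,y,z,yaw):
    "prints shift (tool axes now) and turn to reach target"
    o=bot.get_obs(); q=o['tool_rot']; M=Rot.from_quat(np.r_[q[1:],q[0]]).as_matrix()
    now=np.degrees(np.arctan2(M[1,2],M[0,2]))
    d=np.array([x,y,z])-o['eef_pos']
    print('t',round(float(o['t']),2),'pos',np.round(o['eef_pos'],4),'yaw',round(now,2),'shift',np.round(M.T@d,4),'turn',round(now-yaw,2),'q',np.round(o['q'],2),'down',M[:,1].round(3))
E
A='x'
python3 -m handwheel '1 -.0192 0 .0299 0;1 -.0192 0 .0299 0;1 -.0192 0 .0299 0;1 -.0192 0 .0299 0;1 -.0192 0 .0299 0;1 -.0192 0 .0299 0;1 -.0192 0 .0299 0;1 -.0192 0 .0299 0;1 -.0192 0 .0299 0;1 -.0192 0 .0299 0' 110
python3 -m handwheel '1 -.0192 0 .0299 0;1 -.0192 0 .0299 0;1 -.0192 0 .0299 0;1 -.0192 0 .0299 0;1 -.0359 0 .0046 0;1 -.0359 0 .0046 0;1 -.0359 0 .0046 0;1 -.0359 0 .0046 0;1 -.0359 0 .0046 0;1 -.0359 0 .0046 0'
python3 -c "from h import *; go(.427,.275,.16,18.9)"
```

```text
t: 0.93
eef_pos: [0.4019, -0.4006, 0.2084]
tool_rot: [-0.554, 0.554, -0.44, 0.439]
contact_force: [0.2, -0.7, 0.2]
gripper_width: 1.0
t: 1.77
eef_pos: [0.4772, -0.0826, 0.2084]
tool_rot: [-0.554, 0.554, -0.44, 0.439]
contact_force: [0.5, 0.4, 0.1]
gripper_width: 0.997
t 1.77 pos [ 0.4772 -0.0826  0.2084] yaw 13.16 shift [-0.3596  0.0484  0.0326] turn -5.74 q [ 0.31  0.18 -0.3   1.98  0.06  0.99 -1.36] down [-0. -0. -1.]
```

```bash
python3 -m handwheel '1 -.036 .004 .0033 -1;1 -.036 .004 .0033 -1;1 -.036 .004 .0033 -1;1 -.036 .004 .0033 -1;1 -.036 .004 .0033 -1;1 -.036 .004 .0033 -.7;1 -.036 .004 .0033 0;1 -.036 .004 .0033 0;1 -.036 .004 .0033 0;1 -.036 .004 .0033 0' 110
python3 -c "
from h import *; go(.427,.275,.012,18.9); f,w=cam('wrist','w1.png'); cam('scene','s2.png')
m=(w[...,2]>.047)&(w[...,2]<.06)&(abs(w[...,0]-.427)<.12)&(abs(w[...,1]-.275)<.1)
s=w[m]; r=cv2.minAreaRect((s[:,:2]*1000).astype(np.float32)); print(r,len(s))"
```

```text
t: 2.6
eef_pos: [0.4038, 0.2709, 0.1683]
tool_rot: [-0.575, 0.575, -0.411, 0.411]
contact_force: [1.2, 0.6, -0.3]
gripper_width: 0.998
t 2.6 pos [0.4038 0.2709 0.1683] yaw 18.84 shift [0.0036 0.1563 0.0233] turn -0.06 q [-0.23  0.26 -0.56  2.01  0.18  0.92 -2.13] down [-0. -0. -1.]
((425.2338562011719, 275.8822021484375), (154.0430908203125, 62.93557357788086), 19.074338912963867) 15103
```

View pics/w1.png

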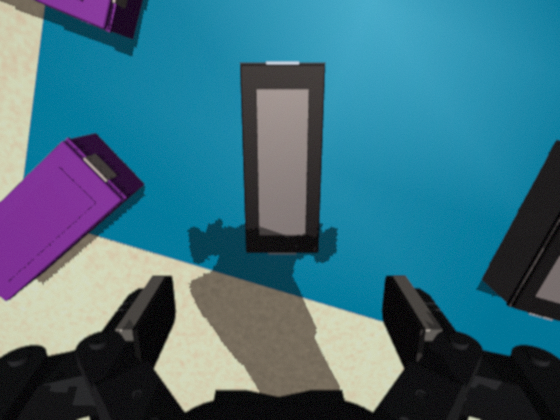

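The picture shows the left case at (283,160), in line between the fingers. The wrist fit (425,276, 19.1°) agrees with the top view, so I descend and grip.

```bash
python3 -m handwheel '1 .002 .01 .011 0;1 .002 .02 .011 0;1 0 .03 0 0;1 0 .03 0 0;1 0 .03 0 0;1 0 .02 0 0;1 0 .012 0 0;1 0 .006 0 0;1 0 .002 0 0;1 0 0 0 0' 110
python3 -m handwheel '-1 0 0 0 0;-1 0 0 0 0;-1 0 0 0 0;-1 0 0 0 0;-1 0 0 0 0;-1 0 0 0 0;-1 0 0 0 0;-1 0 0 0 0;-1 0 0 0 0;-1 0 0 0 0' 110
python3 -c "
from h import *; go(.425,.276,.16,19); f,w=cam('wrist','w2.png'); print(bot.get_obs()['torque'])"
```

```text
t: 3.53
eef_pos: [0.4272, 0.273, 0.009]
tool_rot: [0.575, -0.575, 0.411, -0.411]
contact_force: [-0.5, 0.4, -0.4]
gripper_width: 1.0
t: 4.37
eef_pos: [0.4277, 0.2739, 0.0106]
tool_rot: [0.576, -0.574, 0.411, -0.412]
contact_force: [-2.0, -2.1, 12.1]
gripper_width: 0.69
t 4.37 pos [0.4277 0.2739 0.0106] yaw 18.87 shift [-0.0029 -0.1494 -0.0015] turn -0.13 q [-0.34  0.53 -0.44  2.08  0.39  0.61 -2.29] down [ 0.003  0.001 -1.   ]
[-0.17010976  0.63369139 -0.01982752]
```

View pics/w2.png

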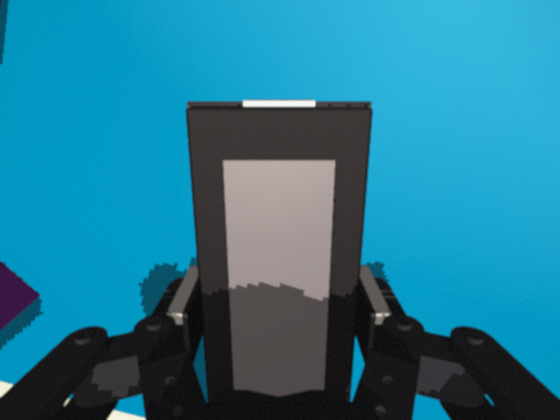

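Gripped (width 0.69, fingers either side at (185,300) and (370,300)). Next I lift and read the load.

```bash
cat >> h.py <<'E'
def rd(n=4,yaw=0):
    c,s=np.cos(np.radians(yaw)),np.sin(np.radians(yaw))
    for i in range(n):
        o=bot.get_obs(); F=o['contact_force'];T=o['torque']
        # along/cross case axis
        print(round(float(o['t']),2),'Fl %.2f Fc %.2f Fz %.2f'%(c*F[0]+s*F[1],-s*F[0]+c*F[1],F[2]),'T_pitch %.3f T_roll %.3f'%(-s*T[0]+c*T[1],c*T[0]+s*T[1]),'w %.3f'%o['gripper_width'])
        optics.read_camera('wrist')
E
python3 -m handwheel '-1 0 -.005 0 0;-1 0 -.015 0 0;-1 0 -.025 0 0;-1 0 -.03 0 0;-1 0 -.03 0 0;-1 0 -.025 0 0;-1 0 -.015 0 0;-1 0 -.005 0 0;-1 0 0 0 0;-1 0 0 0 0' 110
python3 -c "
from h import *; go(.425,.276,.16,19);rd(4,19)"
python3 -m handwheel '-1 0 0 .02 0;-1 0 0 .035 0;-1 0 0 .035 0;-1 0 0 -.035 0;-1 0 0 -.035 0;-1 0 0 -.035 0;-1 0 0 .035 0;-1 0 0 .035 0;-1 0 0 .035 0;-1 0 0 0 0' 110
python3 -c "
from h import *; go(.425,.276,.16,19);rd(3,19)"
python3 -m handwheel '-1 0 0 -.035 0;-1 0 0 -.035 0;-1 0 0 -.035 0;-1 0 0 .035 0;-1 0 0 .035 0;-1 0 0 .035 0;-1 0 0 -.035 0;-1 0 0 -.035 0;-1 0 0 -.035 0;-1 0 0 0 0' 110
python3 -c "
from h import *; go(.425,.276,.16,19);rd(6,19)"
```

```text
t: 5.25
eef_pos: [0.4263, 0.2723, 0.158]
tool_rot: [-0.575, 0.576, -0.411, 0.411]
contact_force: [-0.2, -0.2, -2.2]
gripper_width: 0.696
t 5.25 pos [0.4263 0.2723 0.158 ] yaw 18.86 shift [-0.004 -0.002 -0.   ] turn -0.14 q [-0.23  0.31 -0.55  1.98  0.2   0.91 -2.12] down [-0.001 -0.001 -1.   ]
5.25 Fl -0.29 Fc -0.12 Fz -2.24 T_pitch 0.026 T_roll -0.031 w 0.696
5.3 Fl 0.39 Fc -0.22 Fz -2.79 T_pitch 0.004 T_roll -0.048 w 0.697
5.35 Fl -0.30 Fc 0.16 Fz -3.00 T_pitch -0.011 T_roll 0.024 w 0.697
5.4 Fl -0.20 Fc 0.60 Fz -2.62 T_pitch 0.023 T_roll 0.037 w 0.692
t: 6.28
eef_pos: [0.5177, 0.3029, 0.1577]
tool_rot: [0.576, -0.573, 0.412, -0.413]
contact_force: [0.9, 0.0, -2.3]
gripper_width: 0.694
t 6.28 pos [0.5177 0.3029 0.1577] yaw 18.69 shift [-0.0042 -0.0026 -0.0964] turn -0.31 q [-0.24  0.45 -0.51  1.77  0.26  0.98 -2.1 ] down [ 0.003  0.002 -1.   ]
6.28 Fl 0.83 Fc -0.27 Fz -2.31 T_pitch -0.175 T_roll -0.020 w 0.694
6.33 Fl -0.93 Fc 1.14 Fz -3.10 T_pitch 0.082 T_roll 0.032 w 0.693
6.38 Fl -1.34 Fc 0.01 Fz -3.98 T_pitch 0.037 T_roll 0.026 w 0.692
t: 7.27
eef_pos: [0.404, 0.2646, 0.1563]
tool_rot: [-0.572, 0.58, -0.411, 0.409]
contact_force: [0.1, -1.1, -3.2]
gripper_width: 0.694
t 7.27 pos [0.404  0.2646 0.1563] yaw 19.11 shift [-0.0039 -0.0039  0.0235] turn 0.11 q [-0.22  0.28 -0.57  2.02  0.19  0.9  -2.13] down [-0.008 -0.007 -1.   ]
7.27 Fl -0.32 Fc -1.09 Fz -3.18 T_pitch 0.078 T_roll 0.028 w 0.694
7.32 Fl 1.21 Fc -0.43 Fz -2.53 T_pitch -0.067 T_roll -0.008 w 0.700
7.37 Fl 1.10 Fc -0.25 Fz -3.03 T_pitch -0.053 T_roll -0.027 w 0.699
7.42 Fl 0.67 Fc 0.30 Fz -1.90 T_pitch -0.055 T_roll 0.018 w 0.694
7.47 Fl 0.71 Fc -0.50 Fz -3.02 T_pitch 0.000 T_roll -0.003 w 0.694
7.52 Fl 0.21 Fc -0.58 Fz -3.01 T_pitch 0.023 T_roll 0.012 w 0.695
```

The left case weighs about 2.8 N (0.28 kg) and its pitch moment settles to about 0 after the shake. A ball case would weigh at least 0.40 kg and shift by about ±0.1 Nm, so this one is quiet. I'll put it back where it stood.

```bash
python3 -c "
from h import *; go(.4277,.2739,.0105,18.9);rd(2,19)"
```

```text
t 7.57 pos [0.4134 0.2684 0.1589] yaw 18.84 shift [-0.0005  0.1484  0.0152] turn -0.06 q [-0.22  0.29 -0.57  2.    0.2   0.9  -2.13] down [ 0.001  0.001 -1.   ]
7.57 Fl -0.46 Fc 0.98 Fz -3.10 T_pitch 0.023 T_roll 0.058 w 0.694
7.62 Fl 0.50 Fc 0.35 Fz -2.46 T_pitch -0.037 T_roll 0.004 w 0.695
```

```bash
python3 -m handwheel '-1 0 .01 .005 0;-1 0 .025 .01 0;-1 0 .032 0 0;-1 0 .03 0 0;-1 0 .022 0 0;-1 0 .014 0 0;-1 0 .008 0 0;-1 0 .005 0 0;-1 0 .002 0 0;-1 0 0 0 0' 110
python3 -c "
from h import *; go(.4277,.2739,.0105,18.9);rd(1,19)"
```

```text
t: 8.5
eef_pos: [0.4272, 0.2733, 0.011]
tool_rot: [0.575, -0.575, 0.411, -0.411]
contact_force: [0.1, 0.6, -3.0]
gripper_width: 0.697
t 8.5 pos [0.4272 0.2733 0.011 ] yaw 18.87 shift [-0.0004  0.0005  0.0007] turn -0.03 q [-0.33  0.53 -0.45  2.07  0.4   0.62 -2.29] down [ 0.001  0.    -1.   ]
8.5 Fl 0.24 Fc 0.53 Fz -3.02 T_pitch 0.051 T_roll 0.006 w 0.697
```

```bash
python3 -m handwheel '-1 0 .001 0 0;-1 0 .001 0 0;1 0 0 0 0;1 0 0 0 0;1 0 0 0 0;1 0 0 0 0;1 0 0 0 0;1 0 -.01 0 0;1 0 -.03 0 0;1 0 -.035 0 0' 110
python3 -m handwheel '1 0 -.035 0 0;1 0 -.03 0 0;1 0 -.01 0 0;1 .034 0 0 1.75;1 .034 0 0 1.75;1 .034 0 0 1.75;1 .034 0 0 1.75;1 .034 0 0 1.75;1 .034 0 0 1.75;1 0 0 0 1.75' 110
python3 -c "
from h import *; go(.449,.009,.15,1.4); f,w=cam('top','t2.png')
for x,y in((.427,.275),(.449,.009)):
 m=(w[...,2]>.047)&(w[...,2]<.06)&(abs(w[...,0]-x)<.12)&(abs(w[...,1]-y)<.07)
 s=w[m]; r=cv2.minAreaRect((s[:,:2]*1000).astype(np.float32)); print(r,len(s))"
```

```text
t: 9.38
eef_pos: [0.4251, 0.2719, 0.0834]
tool_rot: [-0.574, 0.577, -0.412, 0.41]
contact_force: [1.3, 0.8, 0.1]
gripper_width: 0.999
t: 10.22
eef_pos: [0.4782, 0.0679, 0.1583]
tool_rot: [-0.524, 0.527, -0.473, 0.474]
contact_force: [-0.1, -0.8, 0.3]
gripper_width: 1.003
t 10.22 pos [0.4782 0.0679 0.1583] yaw 6.0 shift [ 0.0555  0.0085 -0.0352] turn 4.6 q [ 0.11  0.26 -0.43  2.03  0.14  0.89 -1.87] down [-0.001 -0.004 -1.   ]
((427.3982238769531, 273.2292785644531), (153.01419067382812, 63.414642333984375), 18.702260971069336) 1265
((521.6198120117188, -17.111713409423828), (0.0, 0.0), 0.0) 1
```

View pics/t2.png

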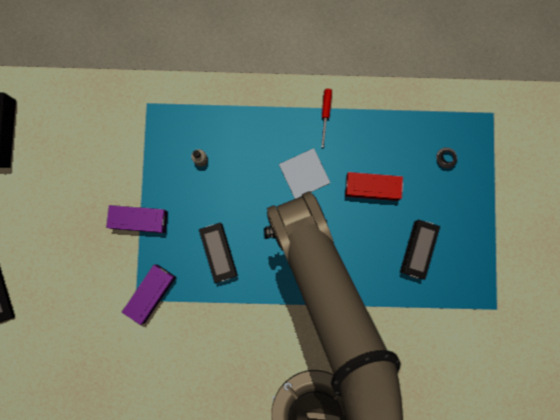

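The left case is back at (217,253), within 2 mm and 0.2° of where it stood. Now I align over the middle case.

```bash
python3 -m handwheel '1 .02 0 -.012 1.5;1 .02 0 -.012 1.5;1 .015 0 -.011 1.6;1 0 0 0 0;1 0 0 0 0;1 0 0 0 0;1 0 0 0 0;1 0 0 0 0;1 0 0 0 0;1 0 0 0 0' 110
python3 -c "
from h import *; f,w=cam('wrist','w3.png')
for x,y in((.449,.009),):
 m=(w[...,2]>.047)&(w[...,2]<.06)&(abs(w[...,0]-x)<.12)&(abs(w[...,1]-y)<.07)
 s=w[m]; r=cv2.minAreaRect((s[:,:2]*1000).astype(np.float32)); print(r,len(s))
go(.449,.009,.009,1.4)"
```

```text
t: 11.1
eef_pos: [0.4481, 0.0183, 0.1586]
tool_rot: [0.509, -0.509, 0.491, -0.491]
contact_force: [-0.1, -0.6, 0.3]
gripper_width: 1.003
((445.4834289550781, 9.292774200439453), (153.5900421142578, 62.672245025634766), 1.8647208213806152) 14870
t 11.15 pos [0.448  0.0181 0.1586] yaw 2.06 shift [0.0092 0.1496 0.0007] turn 0.66 q [ 0.19  0.19 -0.41  2.11  0.1   0.86 -1.81] down [-0.  0. -1.]
```

View pics/w3.png

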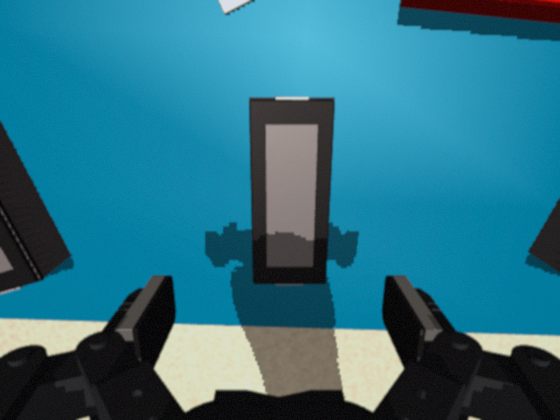

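The case is at (291,190), about 9 mm right of centre. I'll correct that, descend, grip, lift and read.

```bash
python3 -m handwheel '1 .004 .01 0 .4;1 .005 .02 0 0;1 0 .03 0 0;1 0 .03 0 0;1 0 .027 0 0;1 0 .016 0 0;1 0 .01 0 0;1 0 .004 0 0;1 0 .002 0 0;1 0 0 0 0' 110
python3 -m handwheel '-1 0 0 0 0;-1 0 0 0 0;-1 0 0 0 0;-1 0 0 0 0;-1 0 0 0 0;-1 0 0 0 0;-1 0 0 0 0;-1 0 0 0 0;-1 0 0 0 0;-1 0 0 0 0' 110
python3 -c "
from h import *; go(.449,.009,.009,1.4)"
python3 -m handwheel '-1 0 -.005 0 0;-1 0 -.015 0 0;-1 0 -.025 0 0;-1 0 -.03 0 0;-1 0 -.03 0 0;-1 0 -.025 0 0;-1 0 -.015 0 0;-1 0 -.005 0 0;-1 0 0 0 0;-1 0 0 0 0' 110
python3 -c "
from h import *; go(.449,.009,.009,1.4);rd(5,1.6)"
```

```text
t: 11.98
eef_pos: [0.4486, 0.0088, 0.0098]
tool_rot: [0.507, -0.507, 0.493, -0.493]
contact_force: [0.7, -0.4, 0.4]
gripper_width: 1.001
t: 12.82
eef_pos: [0.4491, 0.0088, 0.0112]
tool_rot: [0.507, -0.507, 0.492, -0.494]
contact_force: [-3.7, 0.1, 13.6]
gripper_width: 0.695
t 12.82 pos [0.4491 0.0088 0.0112] yaw 1.61 shift [-0.0002  0.0022 -0.0001] turn 0.21 q [ 0.11  0.45 -0.32  2.21  0.28  0.52 -1.97] down [ 0.002 -0.    -1.   ]
t: 13.65
eef_pos: [0.4476, 0.0085, 0.159]
tool_rot: [-0.507, 0.507, -0.493, 0.493]
contact_force: [-0.2, -0.3, -2.4]
gripper_width: 0.696
t 13.65 pos [0.4476 0.0085 0.159 ] yaw 1.6 shift [-0.0005  0.15    0.0016] turn 0.2 q [ 0.21  0.19 -0.41  2.11  0.1   0.86 -1.8 ] down [-0.001 -0.    -1.   ]
13.65 Fl -0.17 Fc -0.33 Fz -2.41 T_pitch 0.011 T_roll 0.010 w 0.696
13.7 Fl 0.15 Fc -0.40 Fz -2.01 T_pitch -0.022 T_roll -0.008 w 0.695
13.75 Fl -0.08 Fc -0.22 Fz -2.44 T_pitch 0.023 T_roll 0.027 w 0.691
13.8 Fl 0.86 Fc -0.12 Fz -2.22 T_pitch 0.033 T_roll -0.045 w 0.699
13.85 Fl 0.51 Fc -0.63 Fz -2.04 T_pitch -0.016 T_roll 0.002 w 0.701
```

Very light (2.2 N), so probably quiet. I still shake it as asked.

```bash
python3 -m handwheel '-1 0 0 .02 0;-1 0 0 .035 0;-1 0 0 .035 0;-1 0 0 -.035 0;-1 0 0 -.035 0;-1 0 0 -.03 0;-1 0 0 .035 0;-1 0 0 .035 0;-1 0 0 .035 0;-1 0 0 0 0' 110
python3 -c "
from h import *; go(.4491,.0088,.011,1.6);rd(4,1.6)"
python3 -m handwheel '-1 0 0 -.035 0;-1 0 0 -.035 0;-1 0 0 -.035 0;-1 0 0 .035 0;-1 0 0 .035 0;-1 0 0 .035 0;-1 0 0 -.035 0;-1 0 0 -.035 0;-1 0 0 -.035 0;-1 0 0 0 0' 110
python3 -c "
from h import *; rd(7,1.6);go(.4491,.0088,.011,1.6)"
```

```text
t: 14.73
eef_pos: [0.5492, 0.0119, 0.1594]
tool_rot: [0.508, -0.505, 0.492, -0.494]
contact_force: [1.9, 0.4, -2.5]
gripper_width: 0.695
t 14.73 pos [0.5492 0.0119 0.1594] yaw 1.58 shift [ 0.0006  0.1479 -0.1009] turn -0.02 q [ 0.18  0.35 -0.39  1.89  0.16  0.92 -1.83] down [ 0.005  0.002 -1.   ]
14.73 Fl 1.90 Fc 0.38 Fz -2.47 T_pitch -0.131 T_roll -0.006 w 0.695
14.78 Fl -0.09 Fc 0.51 Fz -1.61 T_pitch 0.075 T_roll -0.003 w 0.696
14.83 Fl -0.55 Fc 0.45 Fz -2.95 T_pitch 0.081 T_roll 0.011 w 0.695
14.88 Fl -0.40 Fc 0.34 Fz -3.44 T_pitch 0.025 T_roll 0.001 w 0.695
t: 15.77
eef_pos: [0.429, 0.0073, 0.1573]
tool_rot: [-0.504, 0.51, -0.495, 0.491]
contact_force: [-1.2, -1.0, -3.3]
gripper_width: 0.694
15.77 Fl -1.19 Fc -1.01 Fz -3.32 T_pitch 0.098 T_roll -0.002 w 0.694
15.82 Fl 0.46 Fc -0.38 Fz -2.94 T_pitch -0.148 T_roll 0.009 w 0.695
15.87 Fl 0.60 Fc 0.16 Fz -2.15 T_pitch -0.077 T_roll -0.024 w 0.694
15.92 Fl 0.44 Fc -0.47 Fz -3.06 T_pitch -0.060 T_roll 0.052 w 0.695
15.97 Fl 0.63 Fc 0.58 Fz -1.42 T_pitch -0.036 T_roll -0.024 w 0.696
16.02 Fl 0.63 Fc 0.20 Fz -2.03 T_pitch -0.109 T_roll -0.011 w 0.701
16.07 Fl -0.37 Fc -0.01 Fz -2.13 T_pitch -0.027 T_roll -0.011 w 0.698
t 16.12 pos [0.4391 0.0087 0.1599] yaw 1.61 shift [0.0002 0.1489 0.0099] turn 0.01 q [ 0.23  0.18 -0.43  2.12  0.1   0.86 -1.8 ] down [ 0.001  0.    -1.   ]
```

The middle case weighs about 0.23 kg, less than any case with a ball could, and its moment fades to zero. It is quiet, so I put it back.

```bash
python3 -m handwheel '-1 0 .01 .004 0;-1 0 .025 .006 0;-1 0 .032 0 0;-1 0 .03 0 0;-1 0 .022 0 0;-1 0 .014 0 0;-1 0 .008 0 0;-1 0 .005 0 0;-1 0 .003 0 0;-1 0 .001 0 0' 110
python3 -c "
from h import *; go(.4491,.0088,.011,1.6);rd(2,1.6)"
```

```text
t: 16.95
eef_pos: [0.4481, 0.009, 0.0112]
tool_rot: [-0.507, 0.508, -0.493, 0.493]
contact_force: [-13.5, -1.0, 38.8]
gripper_width: 0.701
t 16.95 pos [0.4481 0.009  0.0112] yaw 1.62 shift [0.0002 0.0002 0.001 ] turn 0.02 q [ 0.13  0.45 -0.34  2.21  0.3   0.52 -1.98] down [-0.001 -0.001 -1.   ]
16.95 Fl -13.48 Fc -0.58 Fz 38.77 T_pitch 2.707 T_roll 0.516 w 0.701
17.0 Fl -9.38 Fc 0.28 Fz 18.10 T_pitch 1.757 T_roll 0.376 w 0.699
```

```bash
python3 -m handwheel '-1 0 -.0005 0 0;1 0 0 0 0;1 0 0 0 0;1 0 0 0 0;1 0 0 0 0;1 0 -.001 0 0;1 0 -.004 0 0;1 0 -.015 0 0;1 0 -.03 0 0;1 0 -.035 0 0' 110
python3 -m handwheel '1 0 -.03 0 0;1 0 -.025 0 0;1 0 -.01 0 0;1 .034 0 0 2.5;1 .034 0 0 2.5;1 .034 0 .003 2.5;1 .034 0 .003 2.5;1 .034 0 .003 2.5;1 .034 0 .005 2.5;1 .034 0 .005 2.2' 110
python3 -c "
from h import *; go(.45,-.278,.15,-15.6); f,w=cam('top','t3.png')
for x,y in((.449,.009),(.45,-.278)):
 m=(w[...,2]>.047)&(w[...,2]<.06)&(abs(w[...,0]-x)<.1)&(abs(w[...,1]-y)<.06)
 s=w[m]; r=cv2.minAreaRect((s[:,:2]*1000).astype(np.float32)); print(r,len(s))"
```

```text
t: 17.88
eef_pos: [0.4465, 0.0088, 0.095]
tool_rot: [-0.506, 0.508, -0.494, 0.492]
contact_force: [0.7, -0.4, 0.1]
gripper_width: 1.004
t: 18.72
eef_pos: [0.4421, -0.2316, 0.1597]
tool_rot: [0.427, -0.427, 0.564, -0.563]
contact_force: [0.9, 0.1, 0.4]
gripper_width: 0.997
t 18.72 pos [ 0.4421 -0.2316  0.1597] yaw -15.69 shift [0.0425 0.0097 0.0202] turn -0.09 q [ 0.55  0.26 -0.23  2.01  0.07  0.88 -1.56] down [-0.001  0.    -1.   ]
((448.4651794433594, 9.622037887573242), (151.36563110351562, 62.507476806640625), 1.230934739112854) 1243
((451.01251220703125, -276.011962890625), (62.05522537231445, 153.94158935546875), 75.99991607666016) 571
```

View pics/t3.png

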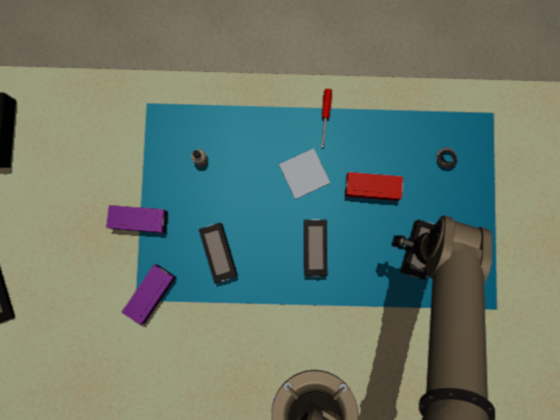

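The middle case is back at (316,248), within 1 mm. Now I centre over the right one with a wrist check.

```bash
python3 -m handwheel '1 .02 0 .01 0;1 .02 0 .01 0;1 .0025 0 0 0;1 0 0 0 0;1 0 0 0 0;1 0 0 0 0;1 0 0 0 0;1 0 0 0 0;1 0 0 0 0;1 0 0 0 0' 110
python3 -c "
from h import *; f,w=cam('wrist','w4.png')
for x,y in((.45,-.278),):
 m=(w[...,2]>.047)&(w[...,2]<.06)&(abs(w[...,0]-x)<.12)&(abs(w[...,1]-y)<.08)
 s=w[m]; r=cv2.minAreaRect((s[:,:2]*1000).astype(np.float32)); print(r,len(s))
go(.45,-.278,.0105,-15.6)"
```

```text
t: 19.6
eef_pos: [0.4505, -0.276, 0.1602]
tool_rot: [-0.428, 0.428, -0.563, 0.563]
contact_force: [-0.5, 0.3, -0.6]
gripper_width: 1.004
((448.8438720703125, -278.39654541015625), (62.72980499267578, 153.86415100097656), 74.14037322998047) 14766
t 19.65 pos [ 0.4505 -0.2762  0.1602] yaw -15.57 shift [0.0019 0.1497 0.    ] turn 0.03 q [ 0.6   0.3  -0.2   1.94  0.08  0.9  -1.48] down [ 0. -0. -1.]
```

View pics/w4.png

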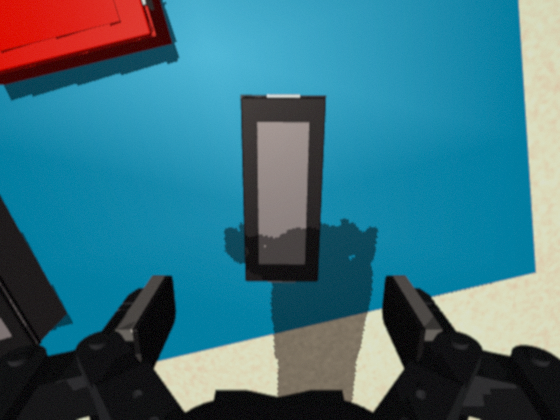

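The case is centred at (284,188). I descend, grip at 120 N, lift, read, shake and read again.

```bash
python3 -m handwheel '1 .001 .01 0 0;1 .001 .02 0 0;1 0 .03 0 0;1 0 .03 0 0;1 0 .027 0 0;1 0 .016 0 0;1 0 .01 0 0;1 0 .004 0 0;1 0 .002 0 0;1 0 0 0 0' 120
python3 -m handwheel '-1 0 0 0 0;-1 0 0 0 0;-1 0 0 0 0;-1 0 0 0 0;-1 0 0 0 0;-1 0 0 0 0;-1 0 0 0 0;-1 0 0 0 0;-1 0 0 0 0;-1 0 0 0 0' 120
python3 -m handwheel '-1 0 -.005 0 0;-1 0 -.015 0 0;-1 0 -.025 0 0;-1 0 -.03 0 0;-1 0 -.03 0 0;-1 0 -.025 0 0;-1 0 -.015 0 0;-1 0 -.005 0 0;-1 0 0 0 0;-1 0 0 0 0' 120
python3 -c "
from h import *; go(.449,.009,.009,1.4);rd(4,-15.6)"
python3 -m handwheel '-1 0 0 .02 0;-1 0 0 .035 0;-1 0 0 .035 0;-1 0 0 -.035 0;-1 0 0 -.035 0;-1 0 0 -.035 0;-1 0 0 .035 0;-1 0 0 .035 0;-1 0 0 .035 0;-1 0 0 0 0' 120
python3 -c "
from h import *; rd(6,-15.6)"
python3 -m handwheel '-1 0 0 -.035 0;-1 0 0 -.035 0;-1 0 0 -.035 0;-1 0 0 .035 0;-1 0 0 .035 0;-1 0 0 .035 0;-1 0 0 -.035 0;-1 0 0 -.035 0;-1 0 0 -.035 0;-1 0 0 0 0' 120
python3 -c "
from h import *; rd(8,-15.6);cam('wrist','w5.png');go(.657,.041,.16,2)"
```

```text
t: 20.48
eef_pos: [0.4503, -0.2786, 0.0114]
tool_rot: [-0.428, 0.427, -0.563, 0.563]
contact_force: [0.3, -0.3, 0.1]
gripper_width: 1.004
t: 21.32
eef_pos: [0.4507, -0.2789, 0.013]
tool_rot: [-0.428, 0.427, -0.562, 0.564]
contact_force: [-2.3, 1.4, 11.8]
gripper_width: 0.689
t: 22.15
eef_pos: [0.449, -0.278, 0.1602]
tool_rot: [0.427, -0.428, 0.564, -0.563]
contact_force: [0.5, 0.3, -4.6]
gripper_width: 0.692
t 22.15 pos [ 0.449  -0.278   0.1602] yaw -15.58 shift [-0.2764  0.1514 -0.0769] turn -16.98 q [ 0.61  0.3  -0.21  1.94  0.08  0.91 -1.48] down [-0.001  0.001 -1.   ]
22.15 Fl 0.43 Fc 0.44 Fz -4.63 T_pitch 0.023 T_roll 0.022 w 0.692
22.2 Fl -0.56 Fc 0.09 Fz -5.31 T_pitch 0.038 T_roll 0.001 w 0.690
22.25 Fl -0.18 Fc -0.63 Fz -5.27 T_pitch 0.020 T_roll 0.043 w 0.689
22.3 Fl 0.24 Fc 0.13 Fz -4.08 T_pitch 0.002 T_roll -0.020 w 0.691
t: 23.18
eef_pos: [0.5427, -0.3027, 0.1603]
tool_rot: [-0.43, 0.427, -0.562, 0.564]
contact_force: [1.3, 0.3, -4.5]
gripper_width: 0.69
23.18 Fl 1.14 Fc 0.62 Fz -4.53 T_pitch -0.224 T_roll 0.105 w 0.690
23.23 Fl -0.82 Fc 1.00 Fz -5.02 T_pitch 0.015 T_roll
[... 433 characters left out ...]
60 Fc -0.45 Fz -5.47 T_pitch 0.296 T_roll -0.025 w 0.690
24.37 Fl 0.41 Fc -0.16 Fz -4.02 T_pitch 0.010 T_roll -0.002 w 0.687
24.42 Fl 0.54 Fc 0.41 Fz -4.36 T_pitch -0.055 T_roll 0.015 w 0.689
24.47 Fl -0.05 Fc -0.85 Fz -4.92 T_pitch -0.091 T_roll 0.057 w 0.688
24.52 Fl 0.28 Fc 0.68 Fz -4.66 T_pitch -0.034 T_roll 0.064 w 0.689
24.57 Fl 1.05 Fc -0.14 Fz -5.57 T_pitch -0.057 T_roll 0.070 w 0.686
24.62 Fl 0.14 Fc -0.76 Fz -5.72 T_pitch -0.027 T_roll -0.055 w 0.684
24.67 Fl 1.17 Fc -0.22 Fz -5.62 T_pitch -0.015 T_roll -0.036 w 0.687
t 24.77 pos [ 0.4362 -0.2744  0.1612] yaw -15.56 shift [-0.3631  0.0013  0.1281] turn -17.56 q [ 0.62  0.28 -0.21  1.97  0.08  0.9  -1.47] down [ 0.001 -0.    -1.   ]
```

View pics/w5.png

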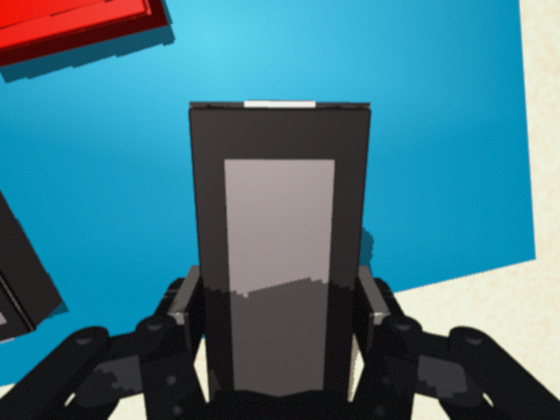

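The right case weighs 4.9 N (0.50 kg). That is above the 0.45 kg limit for a quiet case, so it should hold the ball, but the moment signature is weak. I'll make one sharper step with longer sampling to confirm.

```bash
python3 -m handwheel '-1 0 0 0 0;-1 0 0 0 0;-1 0 0 0 0;-1 0 0 0 0;-1 0 0 .01 0;-1 0 0 .02 0;-1 0 0 .03 0;-1 0 0 .04 0;-1 0 0 .04 0;-1 0 0 0 0' 120
python3 -c "
from h import *; rd(20,-15.6)"
python3 -m handwheel '-1 0 0 0 0;-1 0 0 0 0;-1 0 0 0 0;-1 0 0 0 0;-1 0 0 -.01 0;-1 0 0 -.02 0;-1 0 0 -.03 0;-1 0 0 -.04 0;-1 0 0 -.04 0;-1 0 0 0 0' 120
python3 -c "
from h import *; rd(20,-15.6)"
```

```text
t: 25.6
eef_pos: [0.5787, -0.3124, 0.1607]
tool_rot: [-0.43, 0.426, -0.561, 0.564]
contact_force: [2.3, -0.1, -4.6]
gripper_width: 0.689
25.6 Fl 2.20 Fc 0.50 Fz -4.62 T_pitch -0.222 T_roll 0.056 w 0.689
25.65 Fl -0.33 Fc 0.29 Fz -4.71 T_pitch 0.019 T_roll 0.030 w 0.689
25.7 Fl -0.62 Fc 0.51 Fz -4.06 T_pitch 0.035 T_roll 0.010 w 0.687
25.75 Fl -0.64 Fc -0.54 Fz -4.68 T_pitch 0.038 T_roll -0.020 w 0.687
25.8 Fl -0.78 Fc -0.00 Fz -4.79 T_pitch 0.041 T_roll 0.019 w 0.689
25.85 Fl -0.11 Fc 0.49 Fz -4.01 T_pitch 0.075 T_roll -0.001 w 0.686
25.9 Fl 0.83 Fc -0.41 Fz -4.55 T_pitch 0.068 T_roll 0.070 w 0.688
25.95 Fl -0.20 Fc -0.20 Fz -3.86 T_pitch 0.024 T_roll 0.071 w 0.684
26.0 Fl 0.15 Fc 0.58 Fz -4.71 T_pitch 0.149 T_roll 0.032 w 0.694
26.05 Fl -0.42 Fc 0.48 Fz -5.02 T_pitch 0.113 T_roll 0.015 w 0.688
26.1 Fl 0.36 Fc -0.21 Fz -4.74 T_pitch -0.011 T_roll 0.010 w 0.687
26.15 Fl 0.05 Fc 0.67 Fz -5.16 T_pitch 0.140 T_roll 0.032 w 0.687
26.2 Fl -0.23 Fc -0.61 Fz -5.22 T_pitch 0.093 T_roll 0.015 w 0.686
26.25 Fl 0.11 Fc 0.46 Fz -5.00 T_pitch 0.042 T_roll 0.035 w 0.688
26.3 Fl 0.35 Fc -0.20 Fz -4.
[... 1177 characters left out ...]
.003 w 0.696
27.93 Fl -0.13 Fc -0.20 Fz -5.66 T_pitch -0.093 T_roll -0.038 w 0.690
27.98 Fl -0.24 Fc -0.75 Fz -5.03 T_pitch -0.090 T_roll 0.035 w 0.685
28.03 Fl -0.58 Fc -0.55 Fz -4.58 T_pitch -0.098 T_roll 0.024 w 0.687
28.08 Fl -1.03 Fc 0.60 Fz -4.93 T_pitch -0.054 T_roll -0.022 w 0.690
28.13 Fl 0.06 Fc 0.54 Fz -4.61 T_pitch -0.119 T_roll -0.020 w 0.689
28.18 Fl 0.37 Fc -0.20 Fz -4.91 T_pitch -0.055 T_roll 0.057 w 0.691
28.23 Fl 0.90 Fc -0.69 Fz -4.85 T_pitch -0.080 T_roll 0.037 w 0.688
28.28 Fl -0.62 Fc -0.47 Fz -4.95 T_pitch -0.108 T_roll -0.000 w 0.692
28.33 Fl -0.42 Fc -0.99 Fz -5.46 T_pitch -0.084 T_roll 0.004 w 0.686
28.38 Fl 0.64 Fc -0.43 Fz -4.71 T_pitch -0.111 T_roll 0.021 w 0.690
```

Confirmed: the pitch moment stays at +0.09 Nm after a forward stop and −0.085 Nm after a backward stop, so the weight shifts from end to end. The right case rattles, and I present it.

```bash
python3 -c "
from h import *; go(.658,.041,.167,-15.6)"
```

```text
t 28.43 pos [ 0.4355 -0.2743  0.1611] yaw -15.58 shift [-0.3635 -0.0059  0.1296] turn 0.02 q [ 0.63  0.28 -0.22  1.97  0.08  0.9  -1.47] down [ 0. -0. -1.]
```

```bash
python3 -m handwheel '-1 -.008 0 .003 0;-1 -.016 -.001 .006 0;-1 -.022 -.001 .008 0;-1 -.024 -.001 .008 0;-1 -.024 -.001 .009 0;-1 -.024 -.001 .009 0;-1 -.024 -.001 .009 0;-1 -.024 0 .009 0;-1 -.024 0 .009 0;-1 -.024 0 .009 0' 120
python3 -m handwheel '-1 -.024 0 .009 0;-1 -.024 0 .009 0;-1 -.024 0 .009 0;-1 -.024 0 .008 0;-1 -.022 0 .007 0;-1 -.015 0 .005 0;-1 -.01 0 .003 0;-1 -.004 0 .001 0;-1 0 0 0 0;-1 0 0 0 0' 120
python3 -c "
from h import *; go(.658,.041,.167,-15.6);rd(2,-15.6)"
```

```text
t: 29.27
eef_pos: [0.5699, -0.0875, 0.1671]
tool_rot: [0.428, -0.428, 0.563, -0.563]
contact_force: [0.2, -0.0, -5.5]
gripper_width: 0.69
t: 30.1
eef_pos: [0.6571, 0.037, 0.1669]
tool_rot: [-0.427, 0.428, -0.563, 0.564]
contact_force: [-0.2, -1.2, -4.7]
gripper_width: 0.692
t 30.1 pos [0.6571 0.037  0.1669] yaw -15.65 shift [-0.004  -0.0001 -0.0002] turn -0.05 q [ 0.07  0.51 -0.31  1.62  0.17  1.04 -2.14] down [-0.001 -0.001 -1.   ]
30.1 Fl 0.17 Fc -1.18 Fz -4.74 T_pitch -0.050 T_roll -0.134 w 0.692
30.15 Fl 0.48 Fc 1.21 Fz -5.49 T_pitch -0.082 T_roll -0.069 w 0.687
```

```bash
python3 -m handwheel '-1 -.002 0 0 0;-1 -.002 0 0 0;-1 0 0 0 0;-1 0 0 0 0;-1 0 0 0 0;-1 0 0 0 0;-1 0 0 0 0;-1 0 0 0 0;-1 0 0 0 0;-1 0 0 0 0' 120
python3 -c "
from h import *; go(.658,.041,.167,-15.6); f,w=cam('wrist','w6.png');cam('scene','s6.png');
m=(w[...,2]>.19)&(w[...,2]<.225)&(np.hypot(w[...,0]-.658,w[...,1]-.041)<.1)
s=w[m];print(len(s)); A=np.c_[s,np.ones(len(s))]; k=np.linalg.lstsq(A[:,[0,1,3]],s[:,2],rcond=None)[0];print('slope',k,'top z',np.median(s[:,2]))
print(cv2.minAreaRect((s[:,:2]*1000).astype(np.float32)))"
```

```text
t: 31.03
eef_pos: [0.6588, 0.0424, 0.1671]
tool_rot: [-0.428, 0.428, -0.563, 0.563]
contact_force: [0.9, 0.4, -4.2]
gripper_width: 0.688
t 31.03 pos [0.6588 0.0424 0.1671] yaw -15.58 shift [ 0.0015  0.0001 -0.0004] turn 0.02 q [ 0.06  0.51 -0.31  1.62  0.17  1.04 -2.14] down [ 0. -0. -1.]
49889
slope [-0.01499408  0.00411503  0.21904809] top z 0.20874040232587152
((670.1905517578125, 39.14842987060547), (86.40321350097656, 127.3101806640625), 75.33694458007812)
```

View pics/s6.png

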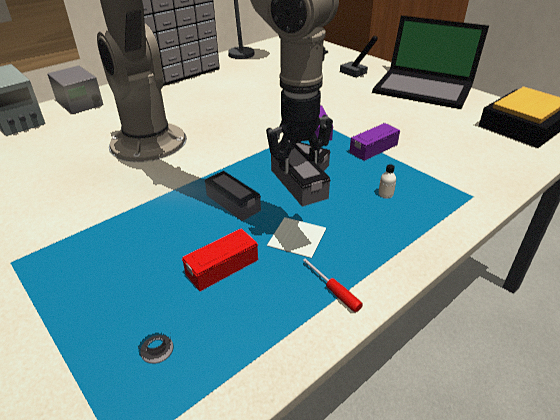

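The case hangs over the plate: its lid is at z 0.209, so the underside is about 15 cm above the plate, and it is tilted less than 1°. The bottle, spool, screwdriver and decoys have not moved. I hand in.

```bash
python3 -c "
from h import *; o=bot.get_obs(); print(o['t'],abs(o['joint_vel']).max(),o['gripper_width']); print(bot.hand_in())"
```

```text
31.1333 0.0016031495976137717 0.6841873477678018
the job is handed in; nothing more can be done
None
```

The right case is the one that rattles. I handed in at 31.1 s of the 72 s, with it held still above the plate at 120 N grip.

I lifted and shook the cases left, middle, right:

| Case | Weight | After shaking | Outcome |
|---|---|---|---|
| Left | about 0.28 kg | moment settled to about 0 | quiet, put back within about 2 mm |
| Middle | about 0.23 kg | moment faded to about 0 | quiet, put back within about 1 mm |
| Right | about 0.50 kg | moment stayed at +0.09 or −0.085 Nm, depending on which way it last stopped | holds the ball |

- **Final pose:** The gripper is about 2 mm from the plate's centre. The underside is about 15.1 cm above the plate, and the lid is level to within 1°. The arm was at rest.
- **Bystanders:** The bottle, spool, screwdriver and the red look-alike look untouched in the last picture. The purple one in view does too; the other is mostly hidden behind the arm.
- **Weak or odd readings:** The first shake of the right case was ambiguous in the moment readings. I gave it two more sharp strokes with longer sampling before deciding. Setting the middle case down pressed it to about 39 N for a moment, under the 40 N limit at the one reading I have, so I can't rule out a higher peak. I could only read forces between calls, so I found the ball from the weight shift rather than from the knocks.

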